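# Fetch the carving mallet from the self-closing cupboard

### The job

Pull the blue cupboard door open by its steel handle, reach in under the roof for the white-headed carving mallet and stand it upright on its head, wholly on the round black rubber mat, resting it there before you let go. The door slowly swings shut by itself, so expect it to lean on the gripper as you reach past it. Do not topple the mallet or shift the stone or the dark-headed mallet.

Things in the scene. Friction and masses are not known exactly. Their poses are not given: they have to be found in the camera images.
- cupboard: Fixed plywood cupboard, 200 deep (x) x 244 wide (y) x 322 mm high. Origin: centre of underside; -x is the front, facing the robot, +y its left from there. Floor 18 mm thick, side walls 12 (220 between), clear plastic back and 12 mm roof (underside at 310) reaching to the front edge, x = -100: a gripper pointing straight down cannot go in under it; lean the tool about 40 degrees, fingers forward
- door (a joint): Angle of the blue front door, rad: 0 shut, grows as it swings out to the robot, stop at 1.8. Panel 240 wide, 14 thick, 5 to 322 mm above the bench, upright hinge on its left (+y) edge. No latch. A damped spring shuts it at about 0.1 rad/s when let go; at the handle it resists opening with about 0.5 N, plus 1 N per 0.2 rad/s
- door_hinge (a point): Point on the door's hinge line, 260 mm above the bench, at x = -115, y = +120 mm of the cupboard; its axes turn with the door and are parallel to the cupboard's when shut
- pull: Upright round steel bar handle, 11 mm thick, 205 to 315 mm above the bench. Origin at its middle (260 mm), 35 mm out from the door's outer face, 185 mm from the hinge edge: (-35, -185) mm from the hinge line in the door's axes. Stubs to the door 43 mm below and 30 mm above the middle. The bar spins freely on its own axis. Pinch it across the sides from above, 25 mm over its middle
- mallet: Carving mallet standing head down, free on the cupboard's floor, handle axis 47 to 60 mm behind the front edge. Round white plastic head 84 mm across (foot 76), 75 mm high; above it an upright wooden handle 28 mm in diameter, 75 to 165 mm above the foot. Origin: centre of the foot, z up the handle. 0.3 to 0.55 kg. Grip it 120 to 135 mm above the foot
- mat: Fixed round black rubber mat on the bench, 180 mm in diameter, 6 mm thick; origin at the centre of its underside
- old_mallet: Bystander: mallet of the same shape with a dark wooden head, standing on the bench; origin at the centre of its foot
- stone: Bystander: pale stone block 110 x 90 x 108 mm, 2.4 kg; origin at the centre of its underside
Mind the look-alikes: they are no part of the job. Of the things that look like the mat, the middle-sized one is meant.

How it is judged:
By the outcome, as a careful person would: the job done as asked, in the order asked, and still so for the second after the job is handed in, with the robot touching nothing.
It also fails if it takes over 54 s, if anything falls off the work surface, if the arm or the gripper's body presses on something with over 40 N, if the wrist force passes 120 N, or if a joint passes its speed limit or range.

### The arm

A 6-joint arm with a two-finger parallel gripper is mounted at the origin on the work surface. World frame = base frame: x ahead of the robot, y to its left, z up, the work surface at z = 0. Lengths are in m, angles in rad, forces in N, time in s.
With the tool pointing down it reaches from about 0.35 to 0.85 m from the base axis. Payload 8.1 kg.
Tool frame: the origin (TCP) lies at the centre of the arm's flange, where the gripper is bolted on; the fingertips stand 186 mm ahead of it and the grasp point (between the pads) lies 167 mm ahead of it; z points along the fingers, y is the line along which they close (so a half turn about z gives the same grasp; the last joint's range is limited). The gripper opens to 93 mm and grips with 3 to 60 N. Pads are 15 mm wide; open, the fingers measure 128 mm over their backs; the gripper's body (75 mm by 188 mm) begins 65 mm behind the grasp point.
Start: joints at [1.147, 0.13, 1.488, -0, 1.523, -0.085], TCP at [0.199, 0.566, 0.405] pointing down, gripper open.
Joint ranges: [-2.96, 2.96], [-0.89, 2.26], [0.02, 2.5], [-1.34, 4.48], [0, 2.73], [-2.66, 2.66]. Speed limits (rad/s): [2.39, 2.39, 2.79, 3.14, 3.14, 3.14].

### API

Orientations are given as a unit quaternion [w, x, y, z].
In Python, from cell import monitor, imaging, job gives the robot as it stands. The module is installed in compiled form; this text tells all that it offers.
- The arm moves only by the shell command python3 -m inch 'ROWS'. ROWS is text: rows parted by semicolons, each of 7 numbers parted by spaces: the shift along the tool's x, y, z in cm, then the turn, a rotation vector about the tool's x, y, z in rad, then the opening, from 0 (shut) to 1 (fully open). In form: dx dy dz rx ry rz grip; .... A call has 1 to 5 rows; each row is the pose to reach, as a shift and turn from the pose commanded when the call began, along the tool's axes at that moment; what a row does not reach only later rows make up. A row lasts 1/12 s, in which the tool goes at most 41.7 mm and 7.16 degrees, less where a joint would pass 70% of its speed; a pose out of reach is approached as far as the arm can. A call with a gripper value outside its range is refused whole. The fingers move at their own pace and stop on an object; the grip force is fixed at half the most. Time passes only in rows, so rows that repeat a pose let the fingers close. It gives the time, the measured TCP pose, the force, the opening and the grip force at its end, in the units of the state.
- monitor.read_state(): the state, without advancing time (a new reading comes with each control period).
- imaging.read_camera(name): name is "side" or "top"; returns a dict with "img" (400x640x3 uint8, red, green, blue), "intrinsics" (3x3 intrinsics, pixels), "k1" (the pictures are not rectified: a ray, as slopes to the right and down, at radius r is drawn at 1 + k1 r^2 times it, then the intrinsics apply), "pose" (4x4, takes a point from camera to world coordinates). Camera axes: x right, y up, looking along -z (the intrinsics and any distortion apply to the point x, -y, -z); pixel columns grow to the right and rows downward; lengths in m; the calibration is good to about 2 mm. A picture is of the moment at which its call begins. There is no depth.
- job.job_done(): hands the job in; it is judged then, once.
The state is a dict: "time_s": time; "joints": joint angles; "joint_vel": joint speeds; "tau": joint torques, N m; "tool_pos": TCP position; "orientation": TCP orientation; "wrist_force": force on the tool from outside, world axes, zero at the start; "wrist_torque": the same for the moment, N m; "grip_width": finger opening in m; "finger_force": force on a finger pad.
Only numpy, scipy, OpenCV 4.12 (cv2) and the standard library are available. Lean on these libraries where they do the work, as an engineer would, in place of code of your own. Each camera call takes 0.05 s, during which the arm holds its last target. There are 200 camera calls.

## Working session

There is one attempt and no reset: what is moved stays moved. The work goes in short steps, Python scripts to look and compute and a shell command to move; the robot and the scene stay as the last step left them, time stands still between calls to the robot, and variables do not carry over. Pictures are saved under pics/ and viewed, at most 12 in all, crops included, and the job is handed in when it is done.

```bash
mkdir -p pics; cat > h.py <<'E'
import numpy as np, cv2
from scipy.spatial.transform import Rotation as R
from cell import monitor, imaging, job
def snap(n,f=None):
    c=imaging.read_camera(n)
    if f: cv2.imwrite('pics/'+f,c['img'][:,:,::-1])
    np.save('pics/%s.npy'%n,c,allow_pickle=True)
    return c
def ray(c,u,v):
    K=np.array(c['intrinsics']);k=c['k1']
    p=cv2.undistortPoints(np.array([[[u,v]]],float),K,np.array([k,0,0,0.]))[0,0]
    T=np.array(c['pose']);d=T[:3,:3]@np.array([p[0],-p[1],-1]);return T[:3,3],d/np.linalg.norm(d)
def onz(c,u,v,z):
    o,d=ray(c,u,v);return o+d*(z-o[2])/d[2]
def tri(c1,p1,c2,p2):
    o1,d1=ray(c1,*p1);o2,d2=ray(c2,*p2)
    s=np.linalg.lstsq(np.c_[d1,-d2],o2-o1,rcond=None)[0]
    a=o1+s[0]*d1;b=o2+s[1]*d2;return (a+b)/2,np.linalg.norm(a-b)
def proj(c,P):
    T=np.array(c['pose']);q=T[:3,:3].T@(np.array(P)-T[:3,3]);x,y=q[0]/-q[2],-q[1]/-q[2];f=1+c['k1']*(x*x+y*y)
    K=np.array(c['intrinsics']);return K[0,0]*x*f+K[0,2],K[1,1]*y*f+K[1,2]
E
python3 - <<'E'
from h import *
s=monitor.read_state();print(s)
for n in('side','top'):
    c=snap(n,n+'0.png');print(n,np.round(c['pose'],3).tolist(),c['intrinsics'],c['k1'])
E
```

```text
{'time_s': 0.0, 'joints': array([ 1.14660683e+00,  1.31117841e-01,  1.48927076e+00, -8.62091692e-06,
        1.52301231e+00, -8.53902431e-02]), 'joint_vel': array([-2.09379291e-03, -1.00254549e-03,  1.25003922e-03,  2.00068935e-03,
        3.46468517e-05,  1.99689664e-05]), 'tau': array([ 1.13294365e-03, -5.59808886e+01, -4.91770577e+01,  7.70219578e-02,
        3.50658351e-02, -1.61876078e-04]), 'tool_pos': array([0.19929132, 0.56568767, 0.40371771]), 'orientation': array([-2.23711246e-04,  1.68590324e-01,  9.85685794e-01, -8.76021875e-04]), 'wrist_force': array([-0.52614472,  0.09521819,  0.50791064]), 'wrist_torque': array([-0.00992191,  0.03781261, -0.02721132]), 'finger_force': 0.0, 'grip_width': 0.09252342401363164}
side [[-0.892, -0.43, 0.14, 0.75], [0.452, -0.85, 0.269, 0.384], [0.003, 0.304, 0.953, 1.47], [0.0, 0.0, 0.0, 1.0]] [[404.59536256   0.         317.74242497]
 [  0.         404.59536256 198.94285877]
 [  0.           0.           1.        ]] -0.10019088354345118
top [[-0.039, 0.978, -0.205, 0.31], [-0.999, -0.037, 0.013, 0.016], [0.005, 0.205, 0.979, 1.38], [0.0, 0.0, 0.0, 1.0]] [[459.42652949   0.         315.77565234]
 [  0.         459.42652949 201.19486568]
 [  0.           0.           1.        ]] -0.1266800332453818
```

View pics/side0.png

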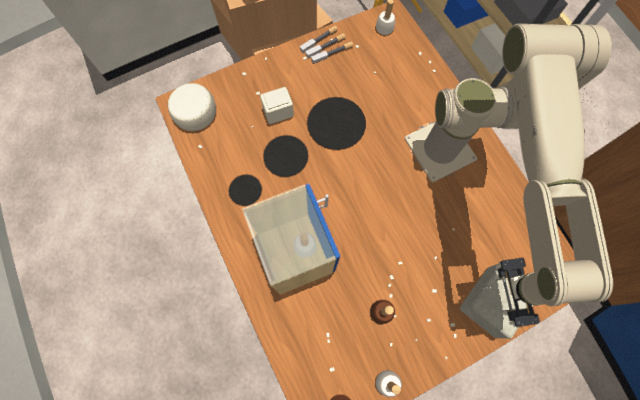

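View pics/top0.png

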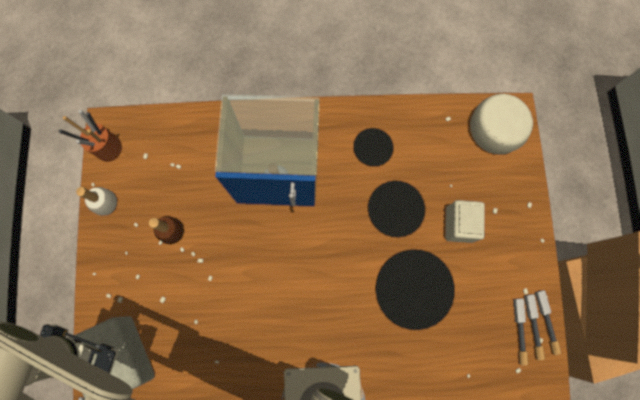

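The side view shows the cupboard at about (290,240), with the blue door facing lower right and its handle at (322,202). The mats are at (245,190), (286,156) and (336,123). In the top view the cupboard is at (268,150), the handle at (292,195), and the middle mat at (396,208). The white box is at (465,220) and the dark mallet at (165,228). I'll crop in close for the cupboard corners.

```bash
python3 - <<'E'
from h import *
C={n:np.load('pics/%s.npy'%n,allow_pickle=True).item() for n in('side','top')}
b=[]
for n,(x,y,w,h) in {'side':(235,175,115,125),'top':(205,85,125,130)}.items():
    b.append(cv2.resize(C[n]['img'][y:y+h,x:x+w,::-1],(400,int(400*h/w)),interpolation=cv2.INTER_CUBIC)); 
H=max(i.shape[0] for i in b)
cv2.imwrite('pics/crop1.png',np.hstack([cv2.copyMakeBorder(i,0,H-i.shape[0],0,0,0) for i in b]))
for n in C:
    g=C[n]['img'].max(2)<60
    m=g.astype(np.uint8); 
    k,l,st,ce=cv2.connectedComponentsWithStats(m)
    for i in range(1,k):
        if st[i,4]>400 and st[i,4]<8000:
            cs=max(cv2.findContours((l==i).astype(np.uint8),0,1)[0],key=cv2.contourArea)
            e=cv2.fitEllipse(cs)
            p=onz(C[n],*e[0],.006)
            print(n,np.round(e[0],1),np.round(e[1],1),st[i],np.round(p,3))
E
```

```text
side [159.4  53.8] [  7.6 212.8] [103  26 117  55 991] [ 0.856 -0.949  0.006]
side [513.  49.] [18.1 42.6] [504  28  19  43 638] [-0.574 -0.267  0.006]
side [336.  123.1] [50.1 56.2] [ 308   98   57   51 2287] [ 0.323 -0.285  0.006]
side [285.3 155.7] [38.9 42. ] [ 264  136   43   40 1338] [ 0.568 -0.247  0.006]
side [244.8 189.8] [28.  30.6] [230 176  31  29 715] [ 0.768 -0.189  0.006]
side [513.  296.4] [25.8 60.2] [498 262  39  64 412] [0.069 0.622 0.006]
side [621.4 349.3] [ 38.2 109.4] [584 300  54 100 892] [-0.2    0.992  0.006]
top [624.9 162.1] [ 10.1 215.9] [ 607   86   33  147 1447] [ 0.692 -1.042  0.006]
top [ 31.4 235.4] [ 40.9 246.5] [   0  124   39  217 2028] [0.521 0.904 0.006]
top [372.9 146.7] [35.2 37.4] [ 354  129   39   36 1084] [ 0.766 -0.188  0.006]
top [396.  208.6] [53.1 55.2] [ 369  182   55   54 2379] [ 0.565 -0.246  0.006]
top [414.6 289.2] [76.  78.3] [ 376  250   78   79 4784] [ 0.319 -0.285  0.006]
top [102.3 356.2] [23.6 27.9] [ 87 343  29  30 424] [0.151 0.651 0.006]
```

View pics/crop1.png

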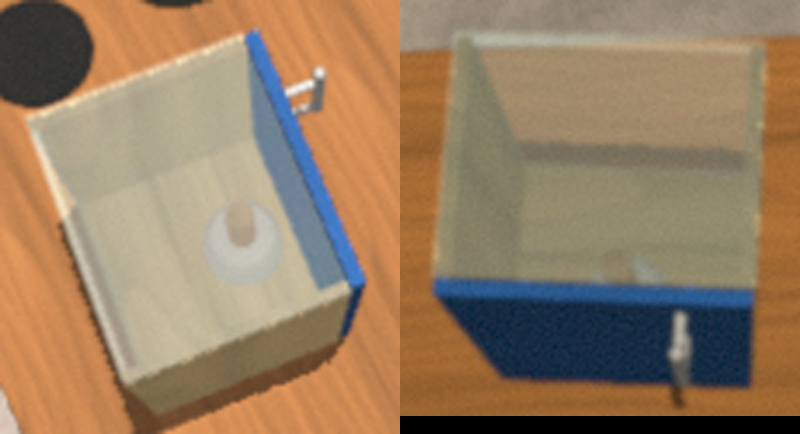

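The crops show the door's outer top corners at side (309,184) and (340,255), and at top (216,177) and (315,180). The handle top is at side (327,195) and top (292.5,183). The white mallet head is at side (305,245), with the top of its handle at about (303,233).

```bash
python3 - <<'E'
from h import *
S,T=[np.load('pics/%s.npy'%n,allow_pickle=True).item() for n in('side','top')]
s=lambda x,y:(235+x/3.478-.35,175+y/3.478-.35)
t=lambda x,y:(205+(x-400)/3.2-.35,85+y/3.2-.35)
P={}
for n,a,b in [('doorR_out',(261,33),(752,303)),('doorL_out',(364,281),(435,293)),('backR',(30,118),(763,46)),('backL',(125,382),(457,36)),('handletop',(320,70),(680,314)),('mallettop',(238,205),(618,254))]:
    P[n],e=tri(S,s(*a),T,t(*b));print(n,np.round(P[n],4),round(e,4))
print('at given z: head',onz(S,*s(243,243),.018+.055),'handletop side',onz(S,*s(238,206),.183),onz(T,*t(618,254),.183),'pulltop',onz(S,*s(320,70),.315),onz(T,*t(680,314),.315))
for n,a,b in [('doorR_out',(261,33),(752,303)),('doorL_out',(364,281),(435,293)),('backR',(30,118),(763,46)),('backL',(125,382),(457,36))]:
    print(n,onz(S,*s(*a),.322),onz(T,*t(*b),.322))
d=P['doorL_out']-P['doorR_out'];print(np.linalg.norm(d[:2]),np.degrees(np.arctan2(-d[0],d[1])))
d=P['backL']-P['backR'];print(np.linalg.norm(d[:2]),np.degrees(np.arctan2(-d[0],d[1])))
d=P['backL']-P['doorL_out'];print(np.linalg.norm(d[:2]),np.degrees(np.arctan2(d[1],d[0])))
d=P['backR']-P['doorR_out'];print(np.linalg.norm(d[:2]),np.degrees(np.arctan2(d[1],d[0])))
# bystanders
E
```

```text
doorR_out [0.5832 0.0047 0.3222] 0.0044
doorL_out [0.6024 0.2389 0.3219] 0.002
backR [ 0.7918 -0.0139  0.32  ] 0.001
backL [0.8125 0.2248 0.3175] 0.0032
handletop [0.5633 0.0624 0.3588] 0.0181
mallettop [0.6591 0.1105 0.213 ] 0.0004
at given z: head [0.66195578 0.1172768  0.073     ] handletop side [0.65746613 0.10467732 0.183     ] [0.66794674 0.11304743 0.183     ] pulltop [0.55053198 0.05751588 0.315     ] [0.58009258 0.05692702 0.315     ]
doorR_out [0.58191036 0.00642188 0.322     ] [0.58470581 0.00296697 0.322     ]
doorL_out [0.60299972 0.23811418 0.322     ] [0.60169635 0.23957381 0.322     ]
backR [ 0.79197636 -0.0136894   0.322     ] [ 0.79048854 -0.01349823  0.322     ]
backL [0.8132486 0.2241088 0.322    ] [0.80925014 0.22506269 0.322     ]
0.23495402986906694 -4.672407796429905
0.23959690598460395 -4.963807379332171
0.21059490907721845 -3.838008615036441
0.20935993074365858 -5.102893713301818
```

```bash
cat >> h.py <<'E'
YAW=np.radians(-4.7);ORG=np.array([.705,.113]);
def rz(a):return np.array([[np.cos(a),-np.sin(a)],[np.sin(a),np.cos(a)]])
HINGE=ORG+rz(YAW)@[-.115,.12]
def pull(th):return HINGE+rz(YAW-th)@[-.035,-.185]
def orient(az,lean):  # az = azimuth of tool y (deg); fingers point to az-90 horizontally when leaned (deg)
    a,l=np.radians(az),np.radians(lean);y=np.array([np.cos(a),np.sin(a),0]);f=np.array([np.sin(a),-np.cos(a),0])
    z=f*np.sin(l)+np.array([0,0,-np.cos(l)]);return np.c_[np.cross(y,z),y,z]
def row(g,az,lean=0,frm=None,reach=.167):
    """shift/turn from pose frm=(pos,R) (default: measured) bringing grasp point to g"""
    if frm is None:
        s=monitor.read_state();q=s['orientation'];frm=(np.array(s['tool_pos']),R.from_quat([*q[1:],q[0]]).as_matrix())
    Rt=orient(az,lean);p=np.array(g)-reach*Rt[:,2]
    d=frm[1].T@(p-frm[0])*100;r=R.from_matrix(frm[1].T@Rt).as_rotvec()
    print('row',np.round(d,2),np.round(r,3),'| mm',round(np.linalg.norm(d)*10),'deg',round(np.degrees(np.linalg.norm(r)),1));return p,Rt
E
python3 - <<'E'
from h import *
S,T=[np.load('pics/%s.npy'%n,allow_pickle=True).item() for n in('side','top')]
print('dark head',onz(S,383,313,.05),onz(T,169,230,.05),'handle tops',onz(S,389,311,.165),onz(T,155,224,.165))
print('box',onz(S,278,105,.05),onz(T,466,221,.05));print('gray',onz(S,490,305,.05),onz(T,120,345,.05))
for th in(0,.5,1,1.3,1.5,1.6,1.7,1.8):print(th,pull(th),'edge',HINGE+rz(YAW-th)@[0,-.24],'dist dark')
row([*pull(0),.36],85.3)
E
```

```text
dark head [0.52735734 0.44747663 0.05      ] [0.51797074 0.43559574 0.05      ] handle tops [0.52553019 0.44568439 0.165     ] [0.51775961 0.43871469 0.165     ]
box [ 0.50513595 -0.44180006  0.05      ] [ 0.51118675 -0.44597254  0.05      ]
gray [0.18059277 0.59977475 0.05      ] [0.18792097 0.57739171 0.05      ]
0 [0.55017839 0.06050935] edge [0.58055408 0.00282644] dist dark
0.5 [0.46928371 0.10672024] edge [0.46828623 0.04153585] dist dark
1 [0.42044663 0.1860571 ] edge [0.3883202  0.12933063] dist dark
1.3 [0.41193792 0.24168303] edge [0.36448255 0.19698418] dist dark
1.5 [0.41562418 0.27909548] edge [0.36023447 0.24471555] dist dark
1.6 [0.42024782 0.29733902] edge [0.36170256 0.26866059] dist dark
1.7 [0.42666967 0.31502982] edge [0.36555383 0.29233944] dist dark
1.8 [0.43482558 0.33199113] edge [0.3717498  0.31551551] dist dark
row [-49.88 -36.01 -12.27] [-0.002 -0.    -0.257] | mm 627 deg 14.7
```

```bash
python3 -m inch '-49.9 -36 -12.3 0 0 -.257 1; -49.9 -36 -12.3 0 0 -.257 1; -49.9 -36 -12.3 0 0 -.257 1; -49.9 -36 -12.3 0 0 -.257 1; -49.9 -36 -12.3 0 0 -.257 1'; python3 -c "
from h import *
row([*pull(0),.36],85.3)"
```

```text
time_s: 0.52
tool_pos: [0.3152, 0.3982, 0.445]
orientation: [-0.0, 0.04, 0.999, -0.0]
wrist_force: [1.4, -0.1, -0.1]
grip_width: 0.093
finger_force: 0.0
row [-26.14 -31.76  -8.19] [-0.001 -0.     0.001] | mm 419 deg 0.1
```

```bash
python3 -m inch '-26.1 -31.8 -8.2 0 0 0 1; -26.1 -31.8 -8.2 0 0 0 1; -26.1 -31.8 -8.2 0 0 0 1; -26.1 -31.8 -8.2 0 0 0 1; -26.1 -31.8 -8.2 0 0 0 1'; python3 -c "
from h import *
row([*pull(0),.36],85.3)"
```

```text
time_s: 0.93
tool_pos: [0.4316, 0.2299, 0.4861]
orientation: [-0.0, 0.041, 0.999, -0.0]
wrist_force: [0.9, 0.2, 0.1]
grip_width: 0.093
finger_force: 0.0
row [-13.2  -15.92  -4.1 ] [-0. -0.  0.] | mm 211 deg 0.0
```

```bash
python3 -m inch '-13.2 -15.9 -4.1 0 0 0 1; -13.2 -15.9 -4.1 0 0 0 1; -13.2 -15.9 -4.1 0 0 0 1; -13.2 -15.9 -4.1 0 0 0 1; -13.2 -15.9 -4.1 0 0 0 1'; python3 -m inch '0 0 0 0 0 0 1;0 0 0 0 0 0 1'; python3 - <<'E'
from h import *
row([*pull(0),.285],85.3)
S=snap('side');T=snap('top')
a=[]
for c,(x,y,w,h) in ((S,(270,130,110,110)),(T,(230,130,110,110))): a.append(cv2.resize(c['img'][y:y+h,x:x+w,::-1],(400,400),interpolation=cv2.INTER_CUBIC))
cv2.imwrite('pics/p3.png',np.hstack(a))
E
```

```text
time_s: 1.35
tool_pos: [0.549, 0.0625, 0.5265]
orientation: [-0.0, 0.041, 0.999, 0.0]
wrist_force: [1.0, 1.1, -0.0]
grip_width: 0.0933
finger_force: 0.0
time_s: 1.52
tool_pos: [0.5493, 0.0625, 0.5259]
orientation: [-0.001, 0.043, 0.999, -0.0]
wrist_force: [-0.2, 0.7, -0.0]
grip_width: 0.0928
finger_force: 0.0
row [-0.12 -0.19  7.39] [-0.    -0.001 -0.004] | mm 74 deg 0.2
```

View pics/p3.png

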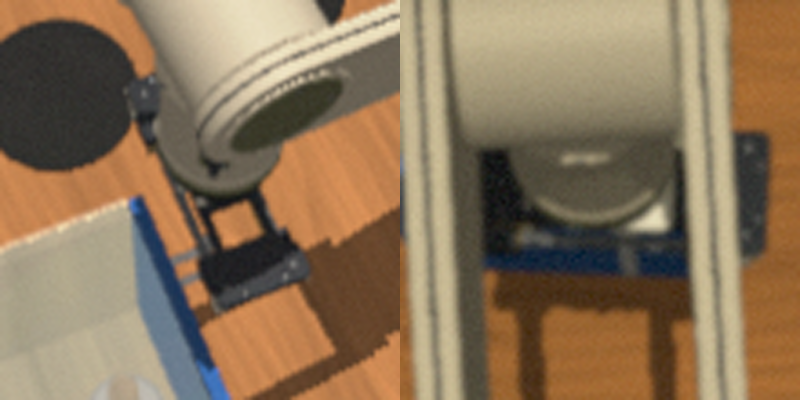

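The left crop shows the gripper astride the handle, with the stubs at (190,265) between the fingers and clear of the door. I'll descend and pinch.

```bash
python3 -m inch '-.1 -.2 3 0 0 0 1;-.1 -.2 6 0 0 0 1;-.1 -.2 7.4 0 0 0 1;-.1 -.2 7.4 0 0 0 1'; python3 -m inch '0 0 0 0 0 0 0;0 0 0 0 0 0 0;0 0 0 0 0 0 0;0 0 0 0 0 0 0;0 0 0 0 0 0 0';python3 -m inch '0 0 0 0 0 0 0;0 0 0 0 0 0 0;0 0 0 0 0 0 0;0 0 0 0 0 0 0;0 0 0 0 0 0 0'
```

```text
time_s: 1.95
tool_pos: [0.5475, 0.064, 0.4476]
orientation: [-0.004, 0.04, 0.999, -0.0]
wrist_force: [-0.9, -0.6, -0.7]
grip_width: 0.0931
finger_force: 0.0
time_s: 2.37
tool_pos: [0.5494, 0.0625, 0.4538]
orientation: [0.001, 0.041, 0.999, 0.0]
wrist_force: [-0.3, -0.1, 0.0]
grip_width: 0.0641
finger_force: 0.0
time_s: 2.78
tool_pos: [0.5492, 0.0623, 0.4524]
orientation: [-0.0, 0.041, 0.999, -0.0]
wrist_force: [-0.8, 0.5, 0.7]
grip_width: 0.0307
finger_force: 0.0
```

```bash
python3 -m inch '0 0 0 0 0 0 0;0 0 0 0 0 0 0;0 0 0 0 0 0 0;0 0 0 0 0 0 0;0 0 0 0 0 0 0'; python3 - <<'E'
from h import *
s=monitor.read_state();print(s['grip_width'],s['finger_force'],s['wrist_force'])
# waypoints opening, in current tool axes
q=s['orientation'];frm=(np.array(s['tool_pos']),R.from_quat([*q[1:],q[0]]).as_matrix())
g0=frm[0]+.167*frm[1][:,2];off=g0[:2]-pull(0);print(off)
for th in np.arange(0,1.76,.07):
    p=pull(th);
    if abs(th%.35)<.01 or abs(th%.35)>.34:
        if th>0: row([*(pull(th)+rz(-th)@off*0),.285],85.3-np.degrees(th),0,frm)
        frm2=(np.array([*p,.452]),orient(85.3-np.degrees(th),0)); frm=frm2;print('--',th)
    else: row([*p,.285],85.3-np.degrees(th),0,frm)
E
```

```text
time_s: 3.2
tool_pos: [0.549, 0.0607, 0.4524]
orientation: [-0.0, 0.042, 0.999, -0.002]
wrist_force: [-2.9, -10.3, 0.8]
grip_width: 0.0106
finger_force: 30.0
0.010579916925138313 30.00045597553253 [ -2.87677913 -10.29532613   0.82844173]
[-0.00132105 -0.00039252]
-- 0.0
row [1.29 0.29 0.  ] [0.   0.   0.07] | mm 13 deg 4.0
row [2.55 0.67 0.  ] [0.   0.   0.14] | mm 26 deg 8.0
row [3.78 1.14 0.  ] [0.   0.   0.21] | mm 39 deg 12.0
row [4.98 1.69 0.  ] [0.   0.   0.28] | mm 53 deg 16.0
row [6.13 2.32 0.  ] [0.   0.   0.35] | mm 66 deg 20.1
-- 0.35000000000000003
row [1.29 0.29 0.  ] [0.   0.   0.07] | mm 13 deg 4.0
row [2.55 0.67 0.  ] [0.   0.   0.14] | mm 26 deg 8.0
row [3.78 1.14 0.  ] [0.   0.   0.21] | mm 39 deg 12.0
row [4.98 1.69 0.  ] [0.   0.   0.28] | mm 53 deg 16.0
row [6.13 2.32 0.  ] [0.   0.   0.35] | mm 66 deg 20.1
-- 0.7000000000000001
row [1.29 0.29 0.  ] [0.   0.   0.07] | mm 13 deg 4.0
row [2.55 0.67 0.  ] [0.   0.   0.14] | mm 26 deg 8.0
row [3.78 1.14 0.  ] [0.   0.   0.21] | mm 39 deg 12.0
row [4.98 1.69 0.  ] [0.   0.   0.28] | mm 53 deg 16.0
row [6.13 2.32 0.  ] [0.   0.   0.35] | mm 66 deg 20.1
-- 1.05
row [1.29 0.29 0.  ] [0.   0.   0.07] | mm 13 deg 4.0
row [2.55 0.67 0.  ] [0.   0.   0.14] | mm 26 deg 8.0
row [3.78 1.14 0.  ] [0.   0.   0.21] | mm 39 deg 12.0
row [4.98 1.69 0.  ] [0.   0.   0.28] | mm 53 deg 16.0
row [6.13 2.32 0.  ] [0.   0.   0.35] | mm 66 deg 20.1
-- 1.4000000000000001
row [1.29 0.29 0.  ] [0.   0.   0.07] | mm 13 deg 4.0
row [2.55 0.67 0.  ] [0.   0.   0.14] | mm 26 deg 8.0
row [3.78 1.14 0.  ] [0.   0.   0.21] | mm 39 deg 12.0
row [4.98 1.69 0.  ] [0.   0.   0.28] | mm 53 deg 16.0
row [6.13 2.32 0.  ] [0.   0.   0.35] | mm 66 deg 20.1
-- 1.7500000000000002
```

```bash
python3 -m inch '1.3 .3 0 0 0 .07 0;2.55 .65 0 0 0 .14 0;3.8 1.15 0 0 0 .21 0;5 1.7 0 0 0 .28 0;6.15 2.3 0 0 0 .35 0'; python3 -c "
from h import *
s=monitor.read_state();print(pull(.35),s['wrist_force'])
row([*pull(.7),.285],85.3-40.1)"
```

```text
time_s: 3.62
tool_pos: [0.4894, 0.0895, 0.4524]
orientation: [0.001, 0.217, 0.976, -0.001]
wrist_force: [3.5, -2.8, -2.0]
grip_width: 0.0108
finger_force: 30.0
[0.49097283 0.08867274] [ 3.53391017 -2.78002968 -1.9918752 ]
row [5.97 2.28 0.03] [-0.001  0.002  0.345] | mm 64 deg 19.8
```

```bash
python3 -m inch '1.3 .3 0 0 0 .07 0;2.5 .65 0 0 0 .14 0;3.7 1.1 0 0 0 .21 0;4.9 1.7 0 0 0 .28 0;6.0 2.3 0 0 0 .35 0';python3 -m inch '1.3 .3 0 0 0 .07 0;2.55 .65 0 0 0 .14 0;3.75 1.15 0 0 0 .21 0;4.95 1.7 0 0 0 .28 0;6.1 2.3 0 0 0 .35 0'; python3 -c "
from h import *
s=monitor.read_state();print(pull(1.05),s['wrist_force'])
row([*pull(1.4),.285],85.3-80.2)"
```

```text
time_s: 4.03
tool_pos: [0.4446, 0.1361, 0.4524]
orientation: [0.001, 0.383, 0.924, -0.001]
wrist_force: [4.5, -2.6, -2.4]
grip_width: 0.0107
finger_force: 30.0
time_s: 4.45
tool_pos: [0.4179, 0.1956, 0.4524]
orientation: [0.001, 0.538, 0.843, -0.0]
wrist_force: [6.9, -3.2, -3.9]
grip_width: 0.0107
finger_force: 30.0
[0.41787435 0.19511193] [ 6.89255419 -3.16181287 -3.92013214]
row [6.09 2.27 0.03] [0.001 0.002 0.346] | mm 65 deg 19.8
```

```bash
python3 -m inch '1.3 .3 0 0 0 .07 0;2.5 .65 0 0 0 .14 0;3.7 1.1 0 0 0 .21 0;4.9 1.7 0 0 0 .28 0;6.1 2.3 0 0 0 .35 0';python3 -m inch '1.2 .2 0 0 0 .06 0;2.2 .5 0 0 0 .12 0;3.3 .9 0 0 0 .18 0;4.3 1.4 0 0 0 .24 0;5.3 1.85 0 0 0 .3 0'; python3 -c "
from h import *
s=monitor.read_state();print(pull(1.7),s['wrist_force'])"
```

```text
time_s: 4.87
tool_pos: [0.4131, 0.2605, 0.4524]
orientation: [0.001, 0.677, 0.736, -0.0]
wrist_force: [7.9, -5.9, -3.3]
grip_width: 0.0107
finger_force: 30.0
time_s: 5.28
tool_pos: [0.4271, 0.3148, 0.4524]
orientation: [0.001, 0.779, 0.627, -0.0]
wrist_force: [4.9, -6.9, -1.0]
grip_width: 0.0107
finger_force: 30.0
[0.42666967 0.31502982] [ 4.9270031  -6.86396317 -0.98493715]
```

```bash
python3 - <<'E'
from h import *
S=snap('side');T=snap('top')
a=[]
for c,(x,y,w,h) in ((S,(235,175,120,120)),(T,(210,90,120,120))): a.append(cv2.resize(c['img'][y:y+h,x:x+w,::-1],(400,400),interpolation=cv2.INTER_CUBIC))
cv2.imwrite('pics/p4.png',np.hstack(a))
E
```

```text
(no output)
```

View pics/p4.png

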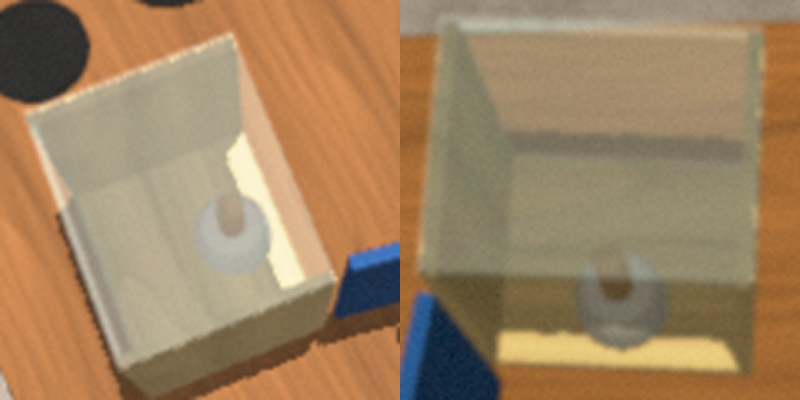

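The door is open. The mallet's head is at (233,233) in the left crop and (621,302) in the right one, with its handle top at about (229,204) and (611,261). The roof's front corners are at (335,277) and (235,35) in the left crop, and (423,274) and (752,284) in the right.

```bash
python3 - <<'E'
from h import *
S,T=[np.load('pics/%s.npy'%n,allow_pickle=True).item() for n in('side','top')]
s=lambda x,y:(235+x/3.333-.35,175+y/3.333-.35)
t=lambda x,y:(210+(x-400)/3.333-.35,90+y/3.333-.35)
loc=lambda p:np.round(rz(-YAW)@(p[:2]-ORG),4)
for n,a,b in [('handletop',(229,204),(611,261)),('handlebase',(232,236),(616,292)),('head',(233,233),(621,302)),('roofL',(335,277),(423,274)),('roofR',(235,35),(752,284))]:
    p,e=tri(S,s(*a),T,t(*b));print(n,np.round(p,4),round(e,4),loc(p))
for z,a,b in((.183,(229,204),(611,261)),(.07,(233,233),(621,302))):
    p,q=onz(S,*s(*a),z),onz(T,*t(*b),z);print(z,np.round(p,4),np.round(q,4),loc((p+q)/2))
# mask attempt: where model mallet would project
for r in [(.66,.11)]:
  for z in(.183,.093):print(z,proj(S,[*r,z]),proj(T,[*r,z]))
E
```

```text
handletop [0.6585 0.1118 0.1809] 0.0031 [-0.0463 -0.0051]
handlebase [0.6633 0.1182 0.0622] 0.001 [-0.042   0.0018]
head [0.659  0.114  0.0465] 0.0039 [-0.0459 -0.0028]
roofL [0.6152 0.2383 0.3142] 0.0017 [-0.0998  0.1175]
roofR [0.5957 0.0017 0.3197] 0.0017 [-0.0998 -0.1199]
0.183 [0.6596 0.111  0.183 ] [0.6568 0.1128 0.183 ] [-0.0465 -0.005 ]
0.07 [0.6617 0.1169 0.07  ] [0.6516 0.1137 0.07  ] [-0.0484 -0.0017]
0.183 (np.float64(303.10593966984095), np.float64(235.65338180420338)) (np.float64(273.95126417215744), np.float64(166.7990522696203))
0.093 (np.float64(303.9279359711411), np.float64(241.2881598556831)) (np.float64(276.5475420723975), np.float64(175.4239547293755))
```

```bash
cat >> h.py <<'E'
def L(x,y,z):return [*(ORG+rz(YAW)@[x,y]),z]
E
python3 -m inch '1.3 .3 0 0 0 .07 0;1.3 .3 0 0 0 .07 1;1.3 .3 0 0 0 .07 1;1.3 .3 0 0 0 .07 1;1.3 .3 0 0 0 .07 1'; python3 -m inch '0 0 0 0 0 0 1;0 0 -4 0 0 0 1;0 0 -8 0 0 0 1;0 0 -11 0 0 0 1'
python3 -c "
from h import *
print(monitor.read_state()['joints'])
row(L(-.19,-.03,.42),85.3,40)"
```

```text
time_s: 5.8
tool_pos: [0.4319, 0.327, 0.4524]
orientation: [-0.0, 0.799, 0.602, -0.0]
wrist_force: [-0.2, 0.2, 0.0]
grip_width: 0.0324
finger_force: 0.0
time_s: 6.13
tool_pos: [0.4316, 0.3268, 0.5651]
orientation: [-0.0, 0.799, 0.601, 0.001]
wrist_force: [0.6, -0.1, 0.6]
grip_width: 0.0594
finger_force: 0.0
[ 5.53295656e-01 -3.72767797e-02  1.37205760e+00  1.12947870e-04
  1.80572415e+00  8.33922324e-01]
row [-21.78   3.63   1.7 ] [-0.613 -0.503 -1.689] | mm 221 deg 106.9
```

```bash
R='-21.8 3.6 1.7 -.613 -.503 -1.689 1'; python3 -m inch '-21.8 3.6 1.7 -.613 -.503 -1.689 1;-21.8 3.6 1.7 -.613 -.503 -1.689 1;-21.8 3.6 1.7 -.613 -.503 -1.689 1;-21.8 3.6 1.7 -.613 -.503 -1.689 1;-21.8 3.6 1.7 -.613 -.503 -1.689 1'
python3 -c "
from h import *
print(monitor.read_state()['joints'])
row(L(-.19,-.03,.42),85.3,40)"
```

```text
time_s: 6.55
tool_pos: [0.4073, 0.1213, 0.5465]
orientation: [0.131, 0.593, 0.795, -0.006]
wrist_force: [0.7, 0.3, 0.4]
grip_width: 0.0909
finger_force: 0.0
[ 0.26394783 -0.43414669  1.75284647 -0.21350395  1.66580581 -0.06205449]
row [-1.3  -0.5   0.07] [-0.41  -0.335 -1.122] | mm 14 deg 71.1
```

```bash
python3 -m inch '-1.3 -.5 .1 -.41 -.335 -1.122 1;-1.3 -.5 .1 -.41 -.335 -1.122 1;-1.3 -.5 .1 -.41 -.335 -1.122 1;-1.3 -.5 .1 -.41 -.335 -1.122 1;-1.3 -.5 .1 -.41 -.335 -1.122 1'
python3 -c "
from h import *
print(monitor.read_state()['joints'])
row(L(-.19,-.03,.40),85.3,40)"
```

```text
time_s: 6.97
tool_pos: [0.4066, 0.1088, 0.5479]
orientation: [0.249, 0.33, 0.91, -0.01]
wrist_force: [0.6, 0.7, -0.0]
grip_width: 0.0928
finger_force: 0.0
[ 0.27505462 -0.57824739  1.87893032 -0.30464975  1.43739872 -0.62141073]
row [ 0.86 -0.42  1.76] [-0.203 -0.166 -0.559] | mm 20 deg 35.4
```

```bash
python3 -m inch '.9 -.4 1.8 -.203 -.166 -.559 1;.9 -.4 1.8 -.203 -.166 -.559 1;.9 -.4 1.8 -.203 -.166 -.559 1;.9 -.4 1.8 -.203 -.166 -.559 1;.9 -.4 1.8 -.203 -.166 -.559 1'
python3 -c "
from h import *
print(monitor.read_state()['joints'])
p=row(L(-.19,-.03,.15),85.3,40);row(L(-.046,-.003,.148),85.3,40,p)"
```

```text
time_s: 7.38
tool_pos: [0.4062, 0.1081, 0.5272]
orientation: [0.342, 0.038, 0.939, -0.014]
wrist_force: [-0.3, -0.4, -0.5]
grip_width: 0.093
finger_force: 0.0
[ 0.22756301 -0.73629096  2.04824857 -0.21499505  1.16335846 -1.24524099]
row [16.03 -0.05 19.09] [0.    0.001 0.001] | mm 249 deg 0.1
row [-10.9    2.7    9.41] [0. 0. 0.] | mm 147 deg 0.0
```

```bash
python3 -m inch '16 0 19.1 0 0 0 1;16 0 19.1 0 0 0 1;16 0 19.1 0 0 0 1;16 0 19.1 0 0 0 1;16 0 19.1 0 0 0 1'
python3 -c "
from h import *
s=monitor.read_state();print(s['joints'],s['wrist_force'])
p=row(L(-.19,-.025,.15),85.3,40);
S=snap('side','s5.png');T=snap('top')
a=[]
for c,(x,y,w,h) in ((S,(235,125,200,200)),(T,(180,100,200,200))): a.append(cv2.resize(c['img'][y:y+h,x:x+w,::-1],(400,400),interpolation=cv2.INTER_CUBIC))
cv2.imwrite('pics/p5.png',np.hstack(a))"
```

```text
time_s: 7.8
tool_pos: [0.4058, 0.1084, 0.3174]
orientation: [0.342, 0.041, 0.939, -0.014]
wrist_force: [1.3, 0.1, -1.3]
grip_width: 0.0929
finger_force: 0.0
[ 0.22931716 -0.69655125  2.4054539  -0.28504118  0.78005461 -1.11833333] [ 1.31570492  0.12308842 -1.34186516]
row [2.5  0.4  3.05] [-0.001 -0.001 -0.005] | mm 40 deg 0.3
```

View pics/p5.png

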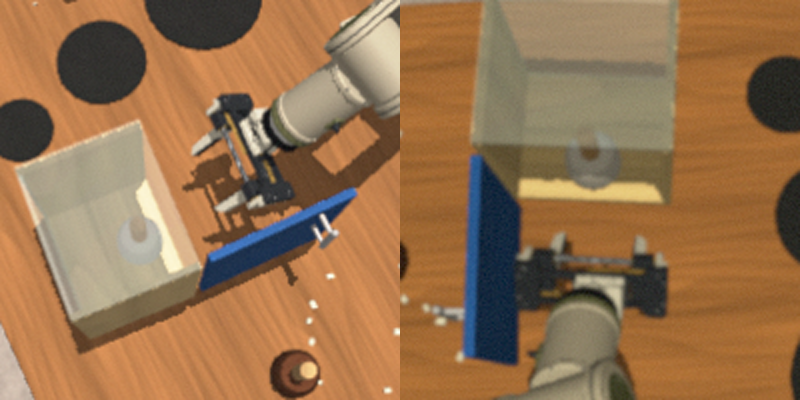

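The gripper is in front of the opening, just inside the door, whose inner edge is near right-crop x≈518. The mallet in right crop is at (592,160), so I'll go in.

```bash
python3 -c "
from h import *
p=row(L(-.12,-.02,.16),85.3,40)"
```

```text
row [-4.37  1.05  6.26] [-0.005 -0.017 -0.003] | mm 77 deg 1.0
```

```bash
python3 -m inch '-2 .5 3 0 0 0 1;-4.4 1.1 6.2 0 -.01 0 1;-4.4 1.1 6.2 0 -.01 0 1';python3 -c "
from h import *
print(monitor.read_state()['wrist_force'])
p=row(L(-.046,-.003,.147),85.3,40)"
```

```text
time_s: 8.15
tool_pos: [0.4843, 0.1133, 0.3003]
orientation: [0.346, 0.041, 0.937, -0.014]
wrist_force: [-0.8, -0.9, -0.1]
grip_width: 0.0931
finger_force: 0.0
[-0.84481405 -0.89315301 -0.1098638 ]
row [-3.41  1.51  6.26] [-0.002  0.009 -0.005] | mm 73 deg 0.6
```

```bash
python3 -m inch '-.9 .7 2 0 0 0 1;-1.7 1.2 4 0 0 0 1;-2.6 1.5 5 0 .01 0 1;-3.4 1.5 6.2 0 .01 0 1;-3.4 1.5 6.2 0 .01 0 1';python3 -c "
from h import *
print(monitor.read_state()['wrist_force'])
p=row(L(-.046,-.003,.147),85.3,40)
S=snap('side');T=snap('top')
a=[]
for c,(x,y,w,h) in ((S,(255,185,100,100)),(T,(210,110,100,100))): a.append(cv2.resize(c['img'][y:y+h,x:x+w,::-1],(400,400),interpolation=cv2.INTER_CUBIC))
cv2.imwrite('pics/p6.png',np.hstack(a))"
```

```text
time_s: 8.57
tool_pos: [0.5509, 0.1225, 0.2777]
orientation: [0.343, 0.041, 0.938, -0.014]
wrist_force: [0.5, 0.3, 0.5]
grip_width: 0.093
finger_force: 0.0
[0.51916401 0.29779959 0.46456134]
row [0.1  0.02 0.28] [-0.001  0.002 -0.006] | mm 3 deg 0.4
```

View pics/p6.png

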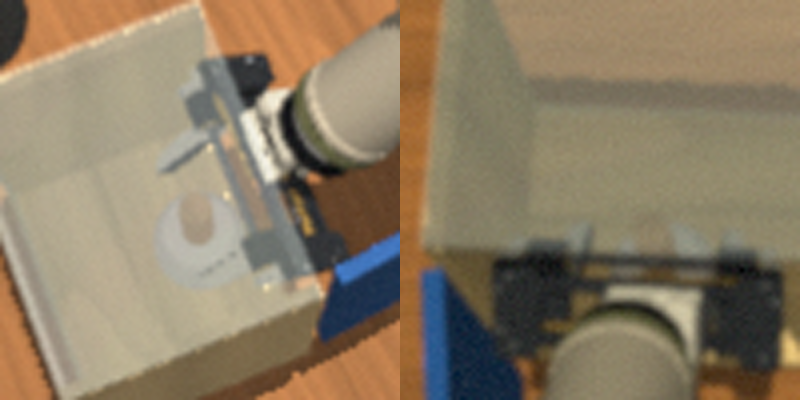

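```bash
python3 - <<'E'
from h import *
S,T=[np.load('pics/%s.npy'%n,allow_pickle=True).item() for n in('side','top')]
s=monitor.read_state();q=s['orientation'];M=R.from_quat([*q[1:],q[0]]).as_matrix()
tip=s['tool_pos']+.186*M[:,2]
im=np.hstack([cv2.resize(S['img'][195:275,270:350,::-1],(400,400),interpolation=cv2.INTER_CUBIC),cv2.resize(T['img'][140:220,235:315,::-1],(400,400),interpolation=cv2.INTER_CUBIC)])
im=cv2.convertScaleAbs(im,alpha=1.3)
def mk(P,col):
    for c,(x,y),o in((S,(270,195),0),(T,(235,140),400)):
        u,v=proj(c,P);cv2.circle(im,(int((u-x+.5)*5+o),int((v-y+.5)*5)),4,col,1)
for sg in(-1,1):mk(tip+sg*.0465*M[:,1],(0,0,255))
mk(tip,(0,255,255));mk(L(-.046,-.003,.183),(0,255,0));mk(L(-.046,-.003,.135),(255,0,0))
cv2.imwrite('pics/p7.png',im)
E
```

```text
(no output)
```

View pics/p7.png

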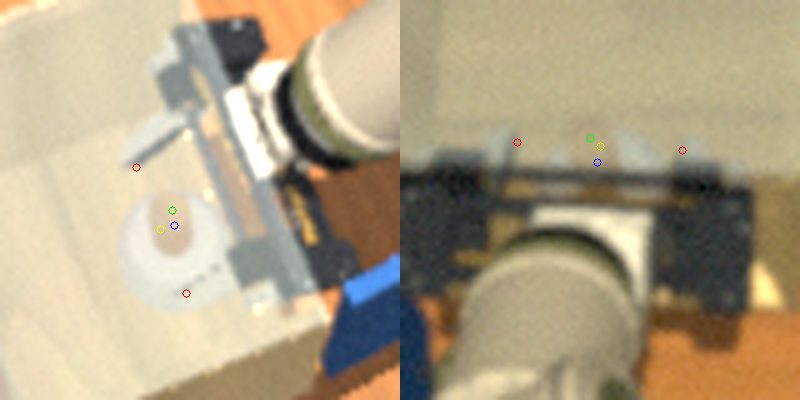

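The overlay puts the handle at the centre between the fingers within about 3 mm: its top is at (168,205) against the predicted (173,210), and the tips' middle is at (160,230). I'll close.

```bash
python3 -m inch '0 0 0 0 0 0 0;0 0 0 0 0 0 0;0 0 0 0 0 0 0;0 0 0 0 0 0 0;0 0 0 0 0 0 0';python3 -m inch '0 0 0 0 0 0 0;0 0 0 0 0 0 0;0 0 0 0 0 0 0;0 0 0 0 0 0 0;0 0 0 0 0 0 0';python3 -c "
from h import *
s=monitor.read_state();print(s['wrist_force'],s['wrist_torque'])
s=monitor.read_state();q=s['orientation'];frm=(np.array(s['tool_pos']),R.from_quat([*q[1:],q[0]]).as_matrix())
g=frm[0]+.167*frm[1][:,2];print(g)
p=row(g+[0,0,.018],85.3,40); row(L(-.29,-.03,g[2]+.02),85.3,40,p)"
```

```text
time_s: 9.08
tool_pos: [0.5475, 0.1225, 0.2748]
orientation: [0.341, 0.041, 0.939, -0.014]
wrist_force: [0.0, 0.2, -0.7]
grip_width: 0.0643
finger_force: 0.0
time_s: 9.5
tool_pos: [0.5478, 0.1224, 0.2745]
orientation: [0.341, 0.041, 0.939, -0.014]
wrist_force: [0.5, 0.5, -0.7]
grip_width: 0.0309
finger_force: 0.0
[ 0.54555876  0.47445635 -0.6687567 ] [ 0.0552635   0.34129751 -0.05462539]
[0.65448062 0.11334897 0.14632326]
row [-1.12 -0.02 -1.38] [-0.002 -0.002 -0.005] | mm 18 deg 0.3
row [ 18.23  -2.62 -15.56] [0. 0. 0.] | mm 241 deg 0.0
```

```bash
python3 -m inch '0 0 0 0 0 0 0;0 0 0 0 0 0 0;0 0 0 0 0 0 0';python3 -m inch '-.4 0 -.5 0 0 0 0;-.8 0 -1 0 0 0 0;-1.1 0 -1.4 0 0 0 0;-1.1 0 -1.4 0 0 0 0';python3 -c "
from h import *
s=monitor.read_state();print(s['wrist_force'],s['wrist_torque'])
g=np.array(L(-.14,-.01,.166));p=row(g,85.3,40); p=row(L(-.22,-.04,.17),85.3,40,p)"
```

```text
time_s: 9.75
tool_pos: [0.5477, 0.1225, 0.2744]
orientation: [0.341, 0.041, 0.939, -0.014]
wrist_force: [0.8, 0.7, -0.8]
grip_width: 0.0272
finger_force: 30.0
time_s: 10.08
tool_pos: [0.5477, 0.1225, 0.2941]
orientation: [0.342, 0.041, 0.939, -0.014]
wrist_force: [-0.1, 1.2, -2.5]
grip_width: 0.0271
finger_force: 30.0
[-0.08134428  1.22441378 -2.49660085] [0.04170834 0.62563712 0.07061427]
row [ 6.89 -0.71 -5.76] [-0.001  0.    -0.006] | mm 90 deg 0.3
row [ 5.87 -3.   -5.45] [0. 0. 0.] | mm 86 deg 0.0
```

```bash
python3 -m inch '1.2 -.1 -1 0 0 0 0;2.6 -.2 -2.2 0 0 0 0;4 -.4 -3.4 0 0 0 0;5.5 -.6 -4.6 0 0 0 0;6.9 -.7 -5.8 0 0 0 0';python3 -c "
from h import *
s=monitor.read_state();print(s['wrist_force'],s['grip_width'],s['joints'])
p=row(L(-.19,-.04,.17),85.3,40); p=row(L(-.17,-.2,.17),85.3,40,p)"
```

```text
time_s: 10.5
tool_pos: [0.456, 0.1227, 0.2924]
orientation: [0.341, 0.042, 0.939, -0.014]
wrist_force: [2.1, -2.3, -2.6]
grip_width: 0.0277
finger_force: 30.0
[ 2.06130176 -2.29400478 -2.61019224] 0.027702762099697086 [ 0.23704366 -0.44599847  2.29624631 -0.34336074  0.64989115 -1.03937642]
row [ 3.34 -2.96 -3.52] [-0.003 -0.002 -0.006] | mm 57 deg 0.4
row [ -1.53 -16.     1.29] [0. 0. 0.] | mm 161 deg 0.0
```

```bash
python3 -m inch '.8 -.7 -.9 0 0 0 0;1.7 -1.5 -1.8 0 0 0 0;2.5 -2.2 -2.7 0 0 0 0;3.3 -3 -3.5 0 0 0 0;3.3 -3 -3.5 0 0 0 0';python3 -c "
from h import *
s=monitor.read_state();print(s['wrist_force'],s['grip_width'],s['joints'])
q=s['orientation'];M=R.from_quat([*q[1:],q[0]]).as_matrix();g=s['tool_pos']+.167*M[:,2];print('local',rz(-YAW)@(g[:2]-ORG),g[2])
p=row(L(-.17,-.2,.17),85.3,40)
S=snap('side','s8.png')
cv2.imwrite('pics/s8.png',cv2.resize(S['img'][100:330,200:500,::-1],(750,575)))"
```

```text
time_s: 10.92
tool_pos: [0.4053, 0.097, 0.298]
orientation: [0.341, 0.041, 0.939, -0.014]
wrist_force: [0.6, 0.2, -3.4]
grip_width: 0.0275
finger_force: 30.0
[ 0.55209749  0.1704818  -3.39899431] 0.027500099294635615 [ 0.19271649 -0.69270173  2.43908431 -0.26514988  0.73594408 -1.15357032]
local [-0.19024673 -0.04086967] 0.16982445279780722
row [ -1.62 -15.94   1.32] [-0.002 -0.002 -0.006] | mm 161 deg 0.4
```

View pics/s8.png

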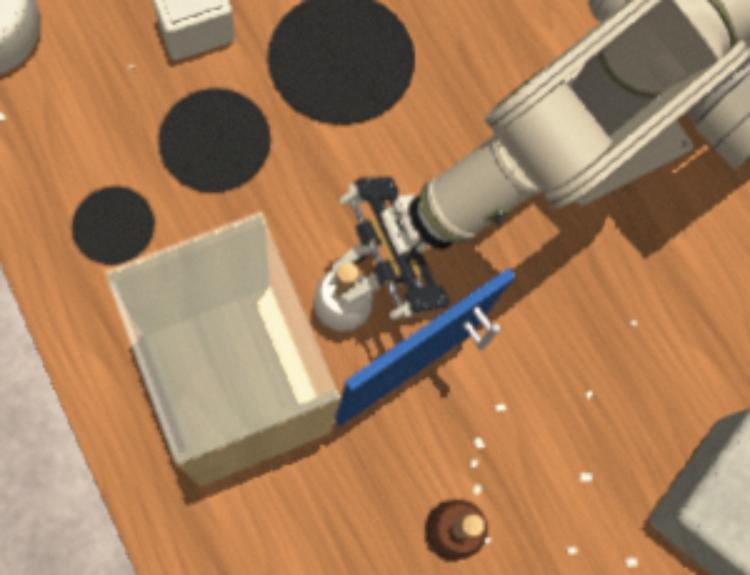

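The mallet is out and held upright at (345,290), the door is clear of it, and the middle mat is at (215,140). Next I'll carry it sideways.

```bash
python3 -m inch '-.2 -2.5 .2 0 0 0 0;-.6 -6 .5 0 0 0 0;-1 -9.5 .8 0 0 0 0;-1.3 -13 1.1 0 0 0 0;-1.6 -16 1.3 0 0 0 0';python3 -c "
from h import *
s=monitor.read_state();print(s['wrist_force'],s['grip_width'],s['joints'])
p=row([.566,-.2465,.17],80,40)"
```

```text
time_s: 11.38
tool_pos: [0.4135, -0.0656, 0.2987]
orientation: [0.342, 0.041, 0.939, -0.014]
wrist_force: [-0.6, -0.3, -2.9]
grip_width: 0.0274
finger_force: 30.0
[-0.64054796 -0.34580484 -2.86808727] 0.02743458088336742 [-0.36068834 -0.72570935  2.45648906  0.25933394  0.7478689  -1.97368091]
row [ -4.62 -15.76   3.96] [0.057 0.    0.066] | mm 169 deg 5.0
```

```bash
python3 -m inch '-.8 -3 .7 .01 0 .013 0;-1.7 -6 1.5 .02 0 .026 0;-2.7 -9 2.3 .03 0 .04 0;-3.6 -12.5 3.1 .045 0 .053 0;-4.6 -15.8 4 .057 0 .066 0';python3 -m inch '0 0 0 0 0 0 0';python3 -c "
from h import *
s=monitor.read_state();print(s['wrist_force'],s['grip_width'],s['joints'])
p=row([.566,-.2465,.17],80,40);p=row([.566,-.2465,.14],80,40,p)
S=snap('side','s8.png');T=snap('top')
a=[]
for c,(x,y,w,h) in ((S,(230,90,120,120)),(T,(330,150,120,120))): a.append(cv2.resize(c['img'][y:y+h,x:x+w,::-1],(400,400),interpolation=cv2.INTER_CUBIC))
cv2.imwrite('pics/p9.png',np.hstack(a))"
```

```text
time_s: 11.8
tool_pos: [0.4608, -0.2289, 0.2963]
orientation: [0.34, 0.083, 0.936, -0.03]
wrist_force: [1.2, 1.0, -2.0]
grip_width: 0.0277
finger_force: 30.0
time_s: 11.88
tool_pos: [0.4615, -0.2319, 0.2959]
orientation: [0.339, 0.085, 0.936, -0.031]
wrist_force: [-0.2, -0.3, -2.7]
grip_width: 0.0273
finger_force: 29.9
[-0.17432925 -0.26732678 -2.71814943] 0.027265455902793233 [-0.67975833 -0.30666667  2.18693186  0.500345    0.69156085 -2.36630839]
row [ 0.02  0.38 -0.28] [-0.005 -0.002 -0.004] | mm 5 deg 0.4
row [1.93 0.   2.3 ] [0. 0. 0.] | mm 30 deg 0.0
```

View pics/p9.png

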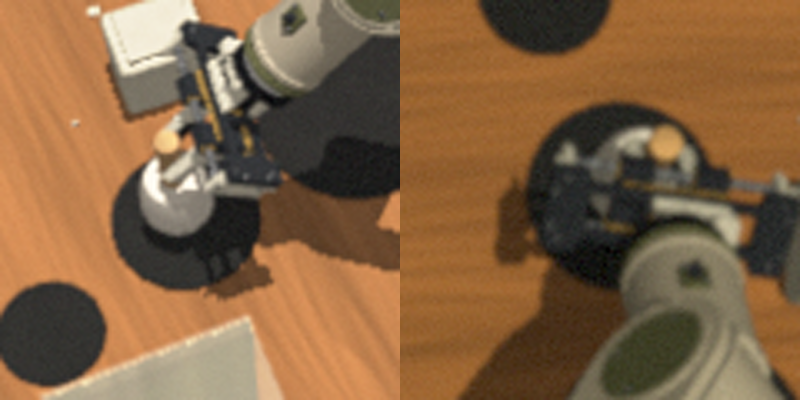

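The mallet is over the middle mat (about (187,225) in the left crop). Its handle top is at (167,140) in the left crop and (666,144) in the right. I'll check its tilt.

```bash
python3 - <<'E'
from h import *
S,T=[np.load('pics/%s.npy'%n,allow_pickle=True).item() for n in('side','top')]
s=monitor.read_state();q=s['orientation'];M=R.from_quat([*q[1:],q[0]]).as_matrix();g=s['tool_pos']+.167*M[:,2];print(g)
f=3.3333
print(tri(S,(230+167/f-.35,90+140/f-.35),T,(330+266/f-.35,150+144/f-.35)))
foot=g-[0,0,.128]
for z in(.165,.075,0.04):
    a,b=proj(S,foot+[0,0,z]),proj(T,foot+[0,0,z]);print(z,[(a[0]-230+.35)*f,(a[1]-90+.35)*f],[(b[0]-330+.35)*f+400,(b[1]-150+.35)*f])
row([.566,-.235,g[2]-.028],80,40)
E
```

```text
[ 0.56564472 -0.24654163  0.16702564]
(array([ 0.57016895, -0.2487227 ,  0.20802067]), np.float64(0.005332737682300694))
0.165 [np.float64(174.36706683663778), np.float64(142.9556483228915)] [np.float64(665.2754067229973), np.float64(148.55853457279326)]
0.075 [np.float64(180.89002478108637), np.float64(180.22387025639833)] [np.float64(643.764426270156), np.float64(171.83439603096284)]
0.04 [np.float64(183.23542479616387), np.float64(193.6058622191928)] [np.float64(636.1538634499796), np.float64(180.06095308265094)]
row [2.   1.13 2.05] [-0.    -0.004 -0.003] | mm 31 deg 0.3
```

```bash
python3 -m inch '.6 .1 .7 0 0 0 0;1.2 .1 1.4 0 0 0 0;1.8 .1 2.1 0 0 0 0;1.8 .1 2.1 0 0 0 0';python3 -m inch '.13 0 .15 0 0 0 0;.13 0 .15 0 0 0 0';python3 -m inch '.13 0 .15 0 0 0 0;.13 0 .15 0 0 0 0';python3 -m inch '.13 0 .15 0 0 0 0;.13 0 .15 0 0 0 0'
```

```text
time_s: 12.32
tool_pos: [0.4591, -0.2235, 0.2657]
orientation: [0.338, 0.082, 0.937, -0.028]
wrist_force: [-0.2, 0.9, -2.8]
grip_width: 0.0274
finger_force: 29.9
time_s: 12.48
tool_pos: [0.4599, -0.2247, 0.2666]
orientation: [0.34, 0.082, 0.936, -0.029]
wrist_force: [0.4, -0.4, -2.9]
grip_width: 0.0273
finger_force: 29.9
time_s: 12.65
tool_pos: [0.4601, -0.2252, 0.2653]
orientation: [0.34, 0.082, 0.936, -0.03]
wrist_force: [-1.0, 0.3, -4.5]
grip_width: 0.0272
finger_force: 29.9
time_s: 12.82
tool_pos: [0.46, -0.2253, 0.263]
orientation: [0.34, 0.082, 0.936, -0.029]
wrist_force: [-0.1, 0.3, -1.8]
grip_width: 0.0273
finger_force: 29.9
```

```bash
for i in 1; do python3 -m inch '.08 0 .09 0 0 0 0;.08 0 .09 0 0 0 0;.08 0 .09 0 0 0 0'; python3 -m inch '.06 0 .08 0 0 0 0;.06 0 .08 0 0 0 0;.06 0 .08 0 0 0 0';done
```

```text
time_s: 13.07
tool_pos: [0.4603, -0.2256, 0.2627]
orientation: [0.341, 0.082, 0.936, -0.03]
wrist_force: [-1.5, -0.2, 2.6]
grip_width: 0.0273
finger_force: 29.9
time_s: 13.32
tool_pos: [0.4606, -0.226, 0.2624]
orientation: [0.341, 0.082, 0.936, -0.03]
wrist_force: [-3.3, -0.8, 5.2]
grip_width: 0.0274
finger_force: 30.0
```

```bash
python3 -m inch '-.05 0 -.06 0 0 0 0;-.05 0 -.06 0 0 0 0';python3 -m inch '0 0 0 0 0 0 1;0 0 0 0 0 0 1;0 0 0 0 0 0 1;0 0 0 0 0 0 1;0 0 0 0 0 0 1';python3 -m inch '0 0 0 0 0 0 1;0 0 0 0 0 0 1;0 0 0 0 0 0 1;0 0 0 0 0 0 1;0 0 0 0 0 0 1';python3 -m inch '0 0 -1.5 0 0 0 1;0 0 -4 0 0 0 1;0 0 -7 0 0 0 1;0 0 -10 0 0 0 1;0 0 -13 0 0 0 1';python3 -m inch '0 0 -3 0 0 0 1;0 0 -5 0 0 0 1;0 0 -5 0 0 0 1;0 0 -5 0 0 0 1;0 0 -5 0 0 0 1'
python3 -c "
from h import *
S=snap('side');T=snap('top')
cv2.imwrite('pics/p10.png',np.hstack([cv2.resize(S['img'][60:330,200:470,::-1],(400,400)),cv2.resize(T['img'][80:300,80:500,::-1],(400,210)) if 0 else cv2.resize(T['img'][100:300,300:500,::-1],(400,400))]))"
```

```text
time_s: 13.48
tool_pos: [0.4602, -0.2258, 0.2625]
orientation: [0.341, 0.082, 0.936, -0.03]
wrist_force: [-1.8, -1.5, 3.4]
grip_width: 0.0271
finger_force: 30.0
time_s: 13.9
tool_pos: [0.4598, -0.225, 0.2611]
orientation: [0.34, 0.082, 0.937, -0.029]
wrist_force: [0.3, -0.7, 0.4]
grip_width: 0.0562
finger_force: 0.0
time_s: 14.32
tool_pos: [0.46, -0.2252, 0.2616]
orientation: [0.34, 0.082, 0.936, -0.029]
wrist_force: [-0.2, 0.4, 0.1]
grip_width: 0.0892
finger_force: 0.0
time_s: 14.73
tool_pos: [0.3769, -0.2104, 0.3619]
orientation: [0.34, 0.082, 0.937, -0.029]
wrist_force: [0.4, -1.0, 0.2]
grip_width: 0.093
finger_force: 0.0
time_s: 15.15
tool_pos: [0.3464, -0.2054, 0.3988]
orientation: [0.34, 0.082, 0.936, -0.029]
wrist_force: [-0.7, -0.0, 0.6]
grip_width: 0.0929
finger_force: 0.0
```

View pics/p10.png

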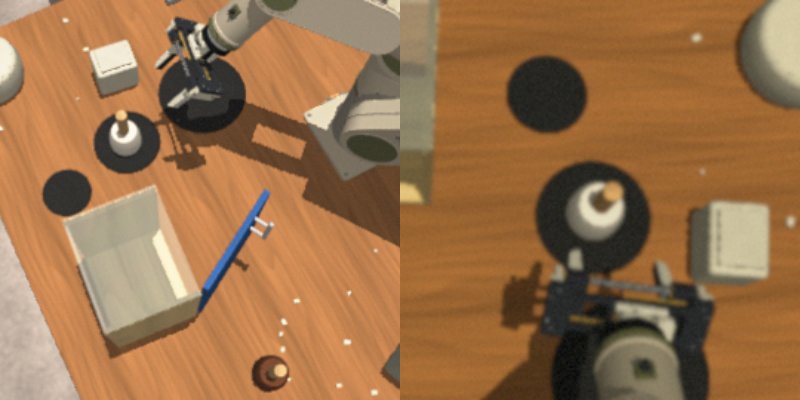

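The mallet stands upright near the middle of the mat ((125,135) in the left crop, (595,212) in the right). The gripper is clear of it, and the bystanders haven't moved.

```bash
python3 -c "
from h import *
print(job.job_done())"
```

```text
the job is handed in; nothing more can be done
None
```

The white-headed mallet is standing upright on its head on the middle-sized mat, rested there before I let go; the stone and dark-headed mallet look unmoved in the final pictures, and I handed the job in at about 15 s, with no verdict shown.

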